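Change over to the middle parts drawer

TASK

The top drawer of the grey parts cabinet is finished with and the parts in the middle one are needed next: gently push the top drawer fully shut, then put the fingertips behind the front of the middle drawer, which stands partly out, and push it out towards the robot as far as it goes. Do not draw the middle drawer further out before the top one is shut, and use only the fingers, pushing: grip nothing and lift nothing. Leave the bottom drawer shut and everything lying around, the marker on the cabinet too, where it is.

Things in the scene. Friction and masses are not known exactly. Their poses are not given: they have to be found in the camera images.
- drawer_cabinet: grey desktop parts cabinet with three drawers one above the other, fixed to the bench: 190 mm deep (x), 260 wide (y), 176 high, its drawer fronts on its -x side. Origin: centre of its underside; x points from the fronts to the back wall, z up. Its top plate and side walls end at x = -86 mm, its top is at z = 176 mm. It differs in place and yaw from start to start.
- drawer_cabinet_drawer_3 (a joint): top drawer, blue: how far it is out of the cabinet along the cabinet's -x, in m: 0 fully shut (stop), 0.12 fully out (stop). It starts 0.10 to 0.118 out, farther than the middle drawer, and so covers the inside of that one. Slides with about 1.5 N friction and stays where it is left.
- drawer_cabinet_drawer_2 (a joint): middle drawer, light grey: the same, 0 fully shut, 0.12 fully out. It starts 0.065 to 0.085 out.
- drawer_cabinet_drawer_1 (a joint): bottom drawer: the same; starts fully shut.
- top_front (a point): middle of the top edge of the top drawer's front panel, on its outer face; moves with the drawer; axes as the cabinet's. All drawers are alike: the panel is 250 mm wide, 50 high, 3.5 thick (its inner face lies 3.5 mm towards +x from here). At mid width a finger lip 55 mm wide and 4 thick juts out 14 mm, its upper side 34 mm below the panel's top edge.
- middle_front (a point): the same point of the middle drawer, 57 mm lower than that of the top one. Behind the front panel the drawer is an open tray 240 mm wide inside, its floor 48 mm below the panel's top edge.
- marker: black marker pen, 15 x 133 x 15 mm, lying loose on the cabinet's top behind the middle, along y; origin at the centre of its underside.
- pliers_blue: pliers with blue handles, 49 x 172 x 11 mm, lying loose on the bench in front of the cabinet; origin at the centre of the underside, long along y.
- bin_yellow: small open yellow parts bin, 68 x 91 x 42 mm, loose on the bench left of the cabinet; origin at the centre of the underside.
- bin_blue: small open blue parts bin, as the yellow one, farther left.
- screwdriver: red-handled screwdriver, 26 x 192 x 26 mm, lying loose on the bench well left of the cabinet, long along y; origin at the centre of the underside.

How it is judged (in metres and radians):
On the way, in this order (a step that is already met when the one before it is completed fails the run):
1. the top drawer is fully shut (value of joint drawer_cabinet_drawer_3 below 0.005 m), for 0.2 s.
2. the middle drawer is fully out (value of joint drawer_cabinet_drawer_2 above 0.113 m), for 0.2 s.
At the end, for the whole second after the job is handed in: top drawer within 5 mm of fully shut, middle drawer within 7 mm of fully out (0.12 m) and at rest, bottom drawer within 5 mm of shut (value of joint each of drawer_cabinet_drawer_3, drawer_cabinet_drawer_1 below 0.005 m and value of joint drawer_cabinet_drawer_2 above 0.113 m and velocity of joint drawer_cabinet_drawer_2 between -0.01 and 0.01 m/s); the robot touches nothing.
It fails at once if the middle drawer is drawn out (beyond 95 mm) while the top one is still more than 10 mm open (value of joint drawer_cabinet_drawer_2 above 0.095 m and value of joint drawer_cabinet_drawer_3 above 0.01 m).
It fails at once if the bottom drawer is opened by more than 8 mm (value of joint drawer_cabinet_drawer_1 above 0.008 m).
It fails at once if a drawer is slammed (faster than 0.5 m/s) (velocity of joint drawer_cabinet_drawer_3 below -0.5 m/s or velocity of joint drawer_cabinet_drawer_2 above 0.5 m/s).
It fails at once if the fingers press on or pinch the cabinet or a drawer with more than 35 N, or anything but the fingers does with more than 5 N (contact force between the fingers and drawer_cabinet above 35 N or contact force between the arm and drawer_cabinet above 5 N).
It fails at once if the pliers, a bin, the screwdriver or the marker is moved or lifted by more than 15 mm (distance of any of pliers_blue, bin_yellow, bin_blue, screwdriver, marker from where it was at the start of the episode above 0.015 m).
It also fails if it takes over 35 s, if anything falls off the work surface, if the arm or the gripper's body presses on something with over 40 N, if the wrist force passes 120 N, or if a joint passes its speed limit or range.

ROBOT

A 6-joint arm with a two-finger parallel gripper is mounted at the origin on a cart in front of the work surface, level with it; the furniture and walls round the work are solid. World frame = base frame: x ahead of the robot, y to its left, z up, the work surface at z = 0. Lengths are in mm, angles in rad, forces in N, time in s.
With the tool pointing down it reaches from about 350 to 925 mm from the base axis. Payload 6.4 kg.
Tool frame: the origin (TCP) lies midway between the tips of the shut fingers; the grasp point (between the pads) lies 19 mm behind it; z points along the fingers, x is the direction in which the jaws open and shut, and the axes are right-handed (so a half turn about z gives the same grasp; the last joint's range is limited). The gripper opens to 85 mm and grips with 20 to 120 N. Pads are 22 mm wide; open, the fingers measure 114 mm over their backs; the gripper's body (76 mm by 85 mm) begins 54 mm behind the grasp point. The pads swing forward as they close: fully open they stand 13 mm farther back than shut.
Start: joints at [-1.312, 0.245, 1.558, -0, 1.339, -0.174], TCP at [272.625, -590.076, 231.29] pointing down, gripper open.
Joint ranges: [-3.13, 3.13], [-1.02, 2.26], [0.13, 2.54], [-0.95, 4.09], [0.21, 2.88], [-2.74, 2.74]. Speed limits (rad/s): [2.57, 2.57, 3.14, 3.14, 3.14, 3.14].

INTERFACE

Orientations are given as [roll, pitch, yaw] about the fixed x, y, z axes, in that order (R = Rz(yaw) Ry(pitch) Rx(roll)).
In Python, from bench import bot, camera, camera_model gives the robot as it stands.
- The arm moves only by the shell command python3 -m jog 'ROWS' [OPENING] [FORCE]. ROWS is JSON, a list of rows, each an object with "xyz": the shift along the world's x, y, z in cm, a list of three; "roll": the turn about the world's z in degrees. A call has 1 to 12 rows; each row shifts and turns the commanded pose from where the row before left it; what a row does not reach is not made up. A row lasts 1/10 s, in which the tool goes at most 50 mm and 8.59 degrees, less where a joint would pass 70% of its speed; a pose out of reach is approached as far as the arm can. A call with a gripper value outside its range is refused whole. OPENING is the opening, from 0 (shut) to 1 (fully open), set as the call begins (- or left out, the last holds). The fingers move at their own pace and stop on an object; FORCE is the grip in N (left out, the last holds). Time passes only in rows, so rows that do not move let the fingers close. It gives the time, the measured TCP pose, the force and the opening at its end, in the units of the state.
- bot.get_obs(): the state, without advancing time (a new reading comes with each control period).
- camera(name): name is "side" or "top"; returns the picture (420x560x3 uint8, red, green, blue); there is no depth.
- camera_model(name): a dict with "fx", "fy", "cx", "cy" (pixels), "cam_to_world" (4x4, takes a point from camera to world coordinates). Camera axes: x right, y down, z forward; pixel columns grow to the right and rows downward; lengths in mm; the calibration is good to about 2 mm. A picture is of the moment at which its call begins. camera_model takes no time and is no camera call.
- bot.job_done(): hands the job in, once; it reports no verdict.
The state is a dict: "time_s": time; "joint_pos": joint angles; "joint_vel": joint speeds; "joint_efforts": joint torques, N m; "eef_pos": TCP position; "tool_rot": TCP orientation; "contact_force": force on the tool from outside, world axes, zero at the start; "torque": the same for the moment, N m; "grip_width": finger opening in mm.
Only numpy, scipy, OpenCV 4.12 (cv2) and the standard library are available. Lean on these libraries where they do the work, as an engineer would, in place of code of your own. Each camera call takes 0.05 s, during which the arm holds its last target.

## Working session

There is one attempt and no reset: what is moved stays moved. The work goes in short steps, Python scripts to look and compute and a shell command to move; the robot and the scene stay as the last step left them, time stands still between calls to the robot, and variables do not carry over. Pictures are saved under pics/ and viewed, and the job is handed in when it is done.

```bash
ls; mkdir -p pics; python3 - <<'E'
from bench import bot,camera,camera_model
import cv2
print(bot.get_obs())
for n in("side","top"):
    cv2.imwrite(f"pics/{n}0.png",camera(n)[:,:,::-1])
    m=camera_model(n);print(n,m)
E
```

```text
pics
{'time_s': 0.0, 'joint_pos': array([-1.31210329e+00,  2.45801071e-01,  1.55903520e+00,  9.00759198e-06,
        1.33869889e+00, -1.74083224e-01]), 'joint_vel': array([-0.00186296, -0.00067858, -0.00149141,  0.00145595,  0.00028696,
       -0.00055814]), 'joint_efforts': array([-2.09829988e-03, -4.29501879e+01, -3.26127577e+01, -2.58437294e-04,
        5.30070203e-03,  9.10750771e-06]), 'eef_pos': array([ 272.47569679, -589.51010541,  230.17725354]), 'tool_rot': array([-3.14124757e+00,  1.91162771e-03, -1.13802182e+00]), 'contact_force': array([0.2122687 , 0.38685472, 0.10946631]), 'torque': array([-0.04608782,  0.02757213,  0.01471895]), 'grip_width': 85.2846334889728}
side {'fx': 475.335072640765, 'fy': 475.335072640765, 'cx': 273.2656904228389, 'cy': 212.80533401958817, 'cam_to_world': array([[-9.82695513e-01, -8.05966149e-02,  1.66774441e-01,
         3.21913208e+02],
       [-1.85114557e-01,  4.58878898e-01, -8.69001011e-01,
         1.38953671e+03],
       [-6.49073210e-03, -8.84835771e-01, -4.65857841e-01,
         8.75977004e+02],
       [ 0.00000000e+00,  0.00000000e+00,  0.00000000e+00,
         1.00000000e+00]])}
top {'fx': 399.07341549925894, 'fy': 399.07341549925894, 'cx': 272.0134574172661, 'cy': 213.60967895258585, 'cam_to_world': array([[-1.70856022e-02, -9.82679986e-01,  1.84521347e-01,
         3.89884914e+02],
       [-9.99518074e-01,  2.15701613e-02,  2.23236914e-02,
         2.00789415e+01],
       [-2.59172000e-02, -1.84051008e-01, -9.82574946e-01,
         1.17399190e+03],
       [ 0.00000000e+00,  0.00000000e+00,  0.00000000e+00,
         1.00000000e+00]])}
```

View pics/side0.png

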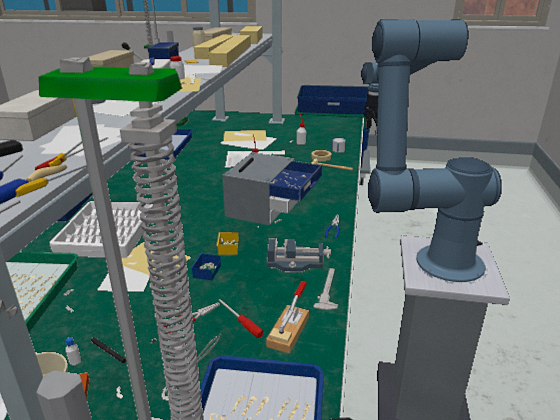

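View pics/top0.png

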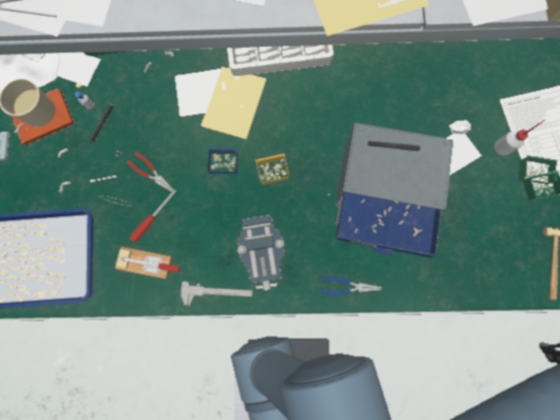

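```bash
python3 - <<'E'
import cv2
a=cv2.imread('pics/top0.png');cv2.imwrite('pics/top0c.png',cv2.resize(a[40:240,180:420],None,fx=3,fy=3,interpolation=cv2.INTER_CUBIC))
a=cv2.imread('pics/side0.png');cv2.imwrite('pics/side0c.png',cv2.resize(a[150:420,60:330],None,fx=2.2,fy=2.2,interpolation=cv2.INTER_CUBIC))
E
python3 - <<'E'
import cv2
a=cv2.imread('pics/top0.png');cv2.imwrite('pics/top0d.png',cv2.resize(a[115:265,325:465],None,fx=5,fy=4*1.0,interpolation=cv2.INTER_CUBIC)) if 0 else cv2.imwrite('pics/top0d.png',cv2.resize(a[115:265,320:470],None,fx=4,fy=4,interpolation=cv2.INTER_CUBIC))
a=cv2.imread('pics/side0.png');cv2.imwrite('pics/side0d.png',cv2.resize(a[140:250,210:350],None,fx=5,fy=5,interpolation=cv2.INTER_CUBIC))
E
```

```text
(no output)
```

View pics/top0d.png

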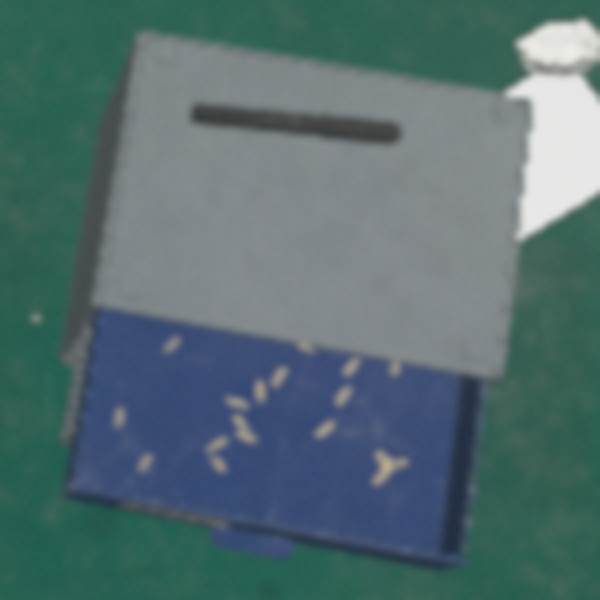

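View pics/side0d.png

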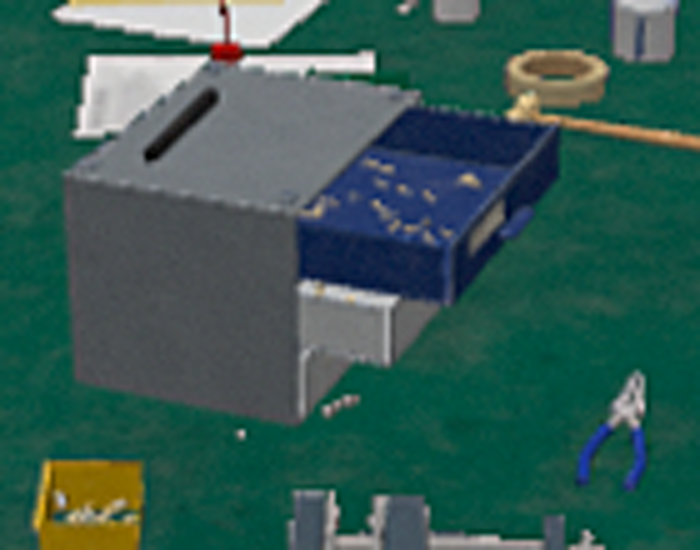

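```bash
cat > h.py <<'E'
import numpy as np
from bench import camera_model
def ray(n,u,v):
    m=camera_model(n);T=np.array(m['cam_to_world'])
    d=T[:3,:3]@np.array([(u-m['cx'])/m['fx'],(v-m['cy'])/m['fy'],1]);return T[:3,3],d
def onz(n,u,v,z):
    o,d=ray(n,u,v);return o+d*(z-o[2])/d[2]
def proj(n,P):
    m=camera_model(n);T=np.array(m['cam_to_world']);p=T[:3,:3].T@(np.array(P)-T[:3,3]);return np.array([m['cx']+m['fx']*p[0]/p[2],m['cy']+m['fy']*p[1]/p[2]])
def tri(obs):
    A=np.zeros((3,3));b=np.zeros(3)
    for n,u,v in obs:
        o,d=ray(n,u,v);d/=np.linalg.norm(d);M=np.eye(3)-np.outer(d,d);A+=M;b+=M@o
    return np.linalg.solve(A,b)
E
python3 - <<'E'
from h import *
from scipy.optimize import least_squares
t=lambda x,y:(320+x/4-.4,115+y/4-.4)
s=lambda x,y:(210+x/5-.4,140+y/5-.4)
obs=[('top',t(138,32),(95,130,176)),('top',t(530,98),(95,-130,176)),('top',t(502,378),(-86,-130,176)),('top',t(95,308),(-86,130,176)),
('side',s(66,178),(95,130,176)),('side',s(300,214),(-86,130,176)),('side',s(418,95),(-86,-130,176)),('side',s(78,383),(95,130,0)),('side',s(300,424),(-86,130,0))]
pan=[('top',t(68,495),125),('top',t(462,565),-125),('side',s(450,242),125),('side',s(559,126),-125)]
def W(p,l):
    c,s_=np.cos(p[2]),np.sin(p[2]);return np.array([p[0]+c*l[0]-s_*l[1],p[1]+s_*l[0]+c*l[1],l[2]])
def f(p):
    r=[proj(n,W(p,l))-uv for n,uv,l in obs]
    r+=[proj(n,W(p,(p[3],y,p[4])))-uv for n,uv,y in pan]
    return np.concatenate(r)
r=least_squares(f,[600,-130,-.1,-200,170]);print(r.x);print(r.fun.reshape(-1,2).round(1))
p=r.x
# middle panel in side: top-left corner (395,298)
for uv in [(395,298),(390,365)]:
    o,d=ray('side',*s(*uv)); c,s_=np.cos(p[2]),np.sin(p[2])
    # intersect plane y_local=125
    nrm=np.array([-s_,c,0]); k=(125-nrm@(o-[p[0],p[1],0]))/(nrm@d);P=o+k*d
    print((P-[p[0],p[1],0])@[c,s_,0],P[2])
print('corners',[W(p,(x,y,176)) for x in(-86,95) for y in(130,-130)])
print('panel mid',W(p,(p[3],0,p[4])))
for u,v in[(320,280),(382,290),(350,285)]: print('pl',onz('top',u,v,5))
E
```

```text
[ 6.92328932e+02 -2.84443395e+02 -2.03611500e-01 -2.08620424e+02
  1.68926050e+02]
[[-0.7  2. ]
 [ 0.6  2. ]
 [ 0.1 -1. ]
 [-0.5 -1.4]
 [ 0.2  0.3]
 [-1.7  0.5]
 [-0.3 -0.3]
 [ 0.4  1. ]
 [-1.2  1.2]
 [ 0.3 -0.7]
 [ 1.5  0. ]
 [ 0.9  1.4]
 [ 0.2 -0.3]]
-164.21208930978844 122.46181277827452
-160.8115098008304 67.34576977617621
corners [array([ 634.39244027, -139.7389967 ,  176.        ]), array([ 581.81848051, -394.36809707,  176.        ]), array([ 811.65346783, -176.338561  ,  176.        ]), array([ 759.07950807, -430.96766137,  176.        ])]
panel mid [ 488.01804397 -242.25877288  168.92605041]
pl [411.724467  -88.3589074   5.       ]
pl [ 380.42831119 -263.93679891    5.        ]
pl [ 396.05959719 -173.66302298    5.        ]
```

```bash
python3 -m jog '[{"xyz":[1.7,3.6,0],"roll":-3.65},{"xyz":[1.7,3.6,0],"roll":-3.65},{"xyz":[1.7,3.6,0],"roll":-3.65},{"xyz":[1.7,3.6,0],"roll":-3.65},{"xyz":[1.7,3.6,0],"roll":-3.65},{"xyz":[1.7,3.6,0],"roll":-3.65},{"xyz":[1.7,3.6,0],"roll":-3.65},{"xyz":[1.7,3.6,0],"roll":-3.65},{"xyz":[1.7,3.6,0],"roll":-3.65},{"xyz":[1.7,3.6,0],"roll":-3.65},{"xyz":[0,0,0],"roll":0}]' 0 20
```

```text
time_s: 1.2
eef_pos: [443.6, -226.3, 230.8]
tool_rot: [3.141, 0.001, -1.771]
contact_force: [-0.1, -0.6, 0.5]
grip_width: -0.2
```

```bash
python3 -m jog '[{"xyz":[0,-0.2,-2.8],"roll":0},{"xyz":[0,-0.2,-2.8],"roll":0},{"xyz":[0,-0.2,-2.6],"roll":0},{"xyz":[0,0,0],"roll":0}]' 0
python3 - <<'E'
from bench import camera
import cv2
a=camera("top")[:,:,::-1];cv2.imwrite('pics/top1.png',cv2.resize(a[115:265,320:470],None,fx=4,fy=4,interpolation=cv2.INTER_CUBIC))
a=camera("side")[:,:,::-1];cv2.imwrite('pics/side1.png',cv2.resize(a[140:250,210:350],None,fx=5,fy=5,interpolation=cv2.INTER_CUBIC))
E
```

```text
time_s: 1.6
eef_pos: [440.0, -234.7, 145.2]
tool_rot: [3.134, 0.004, -1.776]
contact_force: [0.2, -0.6, -1.0]
grip_width: -0.0
```

View pics/side1.png

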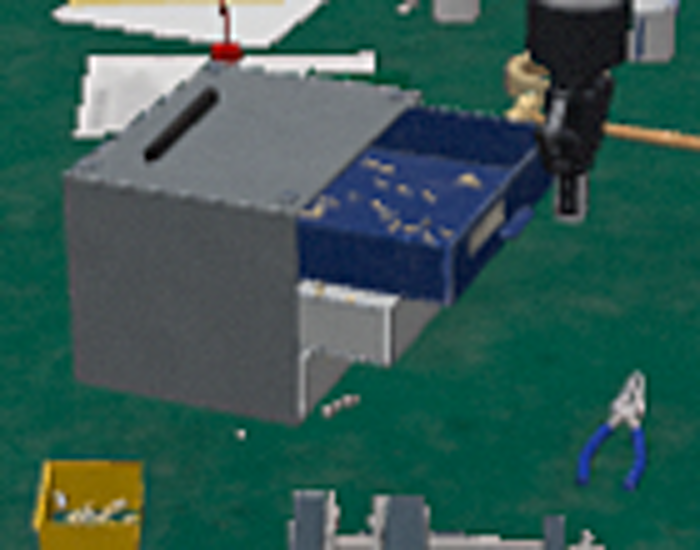

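View pics/top1.png

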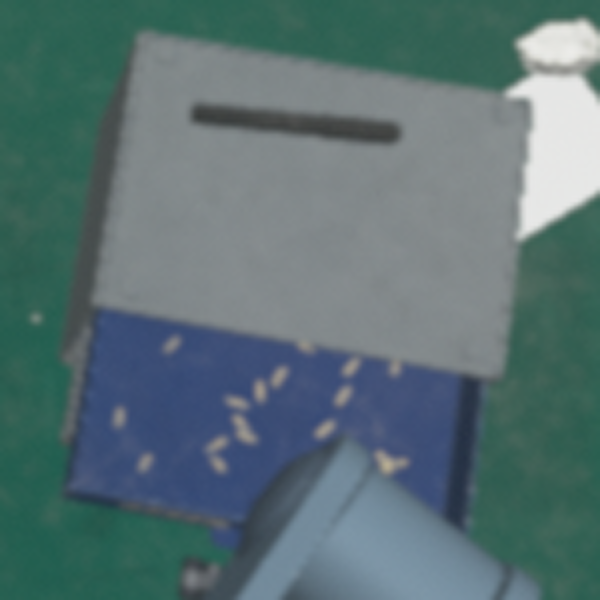

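```bash
python3 -m jog '[{"xyz":[1.47,-0.3,0]},{"xyz":[0.98,-0.2,0]},{"xyz":[0.59,-0.12,0]},{"xyz":[0.59,-0.12,0]},{"xyz":[0.78,-0.16,0]},{"xyz":[0.98,-0.2,0]},{"xyz":[0.98,-0.2,0]},{"xyz":[0.98,-0.2,0]},{"xyz":[0.98,-0.2,0]},{"xyz":[0.98,-0.2,0]},{"xyz":[0.98,-0.2,0]},{"xyz":[0.98,-0.2,0]}]'
```

```text
validation failed for argument at $[0]...
```

Roll has to be present in every row.

```bash
python3 -m jog '[{"xyz":[1.47,-0.3,0],"roll":0},{"xyz":[0.98,-0.2,0],"roll":0},{"xyz":[0.59,-0.12,0],"roll":0},{"xyz":[0.59,-0.12,0],"roll":0},{"xyz":[0.78,-0.16,0],"roll":0},{"xyz":[0.98,-0.2,0],"roll":0},{"xyz":[0.98,-0.2,0],"roll":0},{"xyz":[0.98,-0.2,0],"roll":0},{"xyz":[0.98,-0.2,0],"roll":0},{"xyz":[0.98,-0.2,0],"roll":0},{"xyz":[0.98,-0.2,0],"roll":0},{"xyz":[0.98,-0.2,0],"roll":0}]'
```

```text
time_s: 2.9
eef_pos: [556.1, -259.2, 149.1]
tool_rot: [3.141, 0.0, -1.775]
contact_force: [-2.4, -0.6, 0.8]
grip_width: -0.2
```

```bash
python3 -m jog '[{"xyz":[0.98,-0.2,0],"roll":0},{"xyz":[0.78,-0.16,0],"roll":0},{"xyz":[0.29,-0.06,0],"roll":0},{"xyz":[0.2,-0.04,0],"roll":0},{"xyz":[0.2,-0.04,0],"roll":0},{"xyz":[0,0,0],"roll":0}]'
```

```text
time_s: 3.5
eef_pos: [580.0, -264.0, 149.3]
tool_rot: [-3.141, 0.0, -1.775]
contact_force: [-0.3, 0.2, -1.0]
grip_width: 0.1
```

```bash
python3 -m jog '[{"xyz":[0.2,-0.04,0],"roll":0},{"xyz":[0.2,-0.04,0],"roll":0},{"xyz":[0.2,-0.04,0],"roll":0},{"xyz":[0,0,0],"roll":0}]'; python3 - <<'E'
from bench import camera
import cv2
a=camera("side")[:,:,::-1];cv2.imwrite('pics/side2.png',cv2.resize(a[140:250,210:350],None,fx=5,fy=5,interpolation=cv2.INTER_CUBIC))
E
```

```text
time_s: 3.9
eef_pos: [586.2, -265.3, 149.3]
tool_rot: [-3.141, 0.0, -1.775]
contact_force: [-0.3, -0.3, 0.3]
grip_width: -0.1
```

View pics/side2.png

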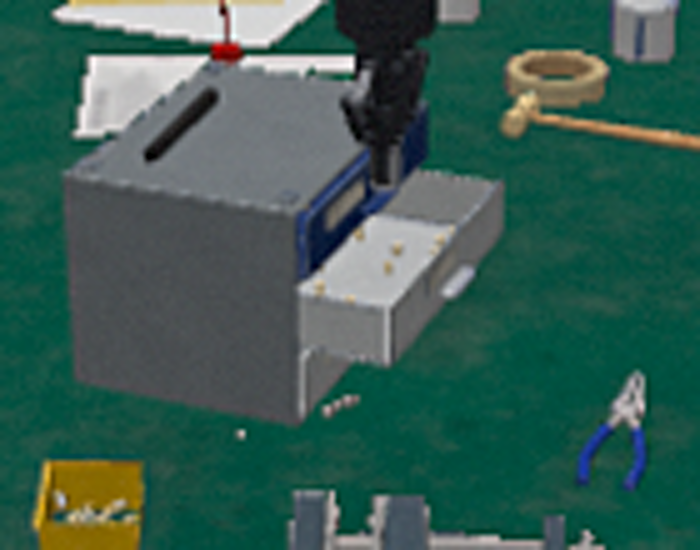

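```bash
python3 -m jog '[{"xyz":[0.15,-0.03,0],"roll":0},{"xyz":[0.1,-0.02,0],"roll":0},{"xyz":[0,0,0],"roll":0}]'; python3 -m jog '[{"xyz":[0.1,-0.02,0],"roll":0},{"xyz":[0,0,0],"roll":0}]'
```

```text
time_s: 4.25
eef_pos: [588.5, -265.8, 149.4]
tool_rot: [-3.141, 0.0, -1.775]
contact_force: [-0.9, 0.2, 0.7]
grip_width: 0.4
time_s: 4.45
eef_pos: [589.4, -266.0, 149.3]
tool_rot: [-3.141, 0.0, -1.775]
contact_force: [-0.3, 0.2, 0.4]
grip_width: -0.3
```

```bash
python3 -m jog '[{"xyz":[0.1,-0.02,0],"roll":0},{"xyz":[0,0,0],"roll":0}]'
```

```text
time_s: 4.65
eef_pos: [589.8, -266.1, 149.3]
tool_rot: [3.14, 0.0, -1.775]
contact_force: [-5.3, 1.6, 2.6]
grip_width: -0.1
```

```bash
python3 -m jog '[{"xyz":[-0.98,0.2,0],"roll":0},{"xyz":[-1.96,0.4,0],"roll":0},{"xyz":[-0.98,0.2,0],"roll":0},{"xyz":[0,0,0],"roll":0}]'; python3 - <<'E'
from bench import camera,bot
import cv2
from h import *
a=camera("side")[:,:,::-1];cv2.imwrite('pics/side3.png',cv2.resize(a[170:225,260:320],None,fx=10,fy=10,interpolation=cv2.INTER_CUBIC))
a=camera("top")[:,:,::-1];cv2.imwrite('pics/top3.png',cv2.resize(a[165:265,320:470],None,fx=5,fy=5,interpolation=cv2.INTER_CUBIC))
E
```

```text
time_s: 5.05
eef_pos: [550.3, -257.9, 149.3]
tool_rot: [-3.141, 0.0, -1.776]
contact_force: [0.4, -0.4, -0.3]
grip_width: 0.2
```

View pics/side3.png

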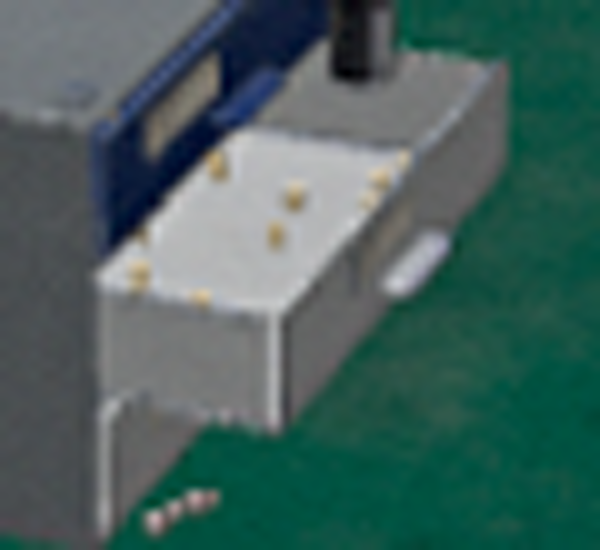

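View pics/top3.png

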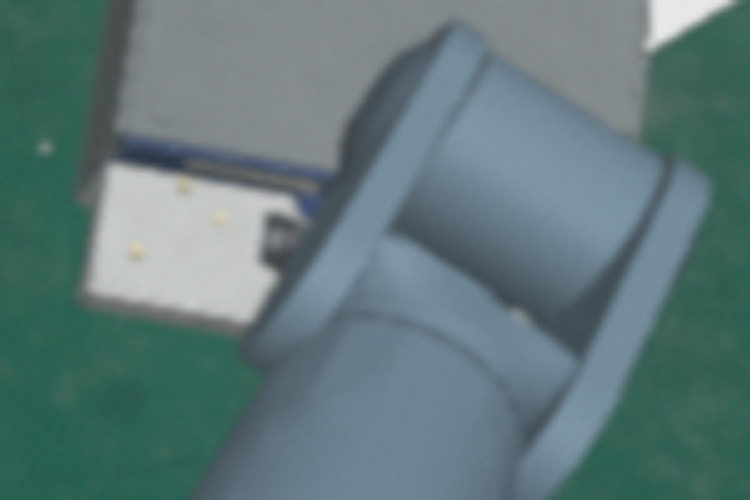

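```bash
python3 - <<'E'
from h import *
p=np.array([692.33,-284.44,-.2036]);c,s=np.cos(p[2]),np.sin(p[2])
def loc(P): d=P[:2]-p[:2];return (c*d[0]+s*d[1],-s*d[0]+c*d[1],P[2])
for n,u,v,z in[('side',288.3,200.7,113),('side',310.6,175.7,113),('top',335.9,225.1,113),('top',343,192.6,170)]:print(n,np.round(loc(onz(n,u,v,z)),1))
print(loc(tri([('side',288.3,200.7),('top',335.9,225.1)])))
print('tcp',loc(np.array([550.3,-257.9,149.3])))
E
```

```text
side [-160.8  118.8  113. ]
side [-163.9 -127.4  113. ]
top [-167.4  126.7  113. ]
top [-90.7 128.  170. ]
(np.float64(-166.2454405479821), np.float64(127.72394396463207), np.float64(117.69746602273099))
tcp (np.float64(-144.4626621956011), np.float64(-2.7261202027190556), np.float64(149.3))
```

```bash
python3 -m jog '[{"xyz":[0,0,-1],"roll":0},{"xyz":[0,0,-1],"roll":0},{"xyz":[0,0,-1],"roll":0},{"xyz":[0,0,-0.5],"roll":0},{"xyz":[0,0,-0.3],"roll":0},{"xyz":[0,0,-0.3],"roll":0}]'
```

```text
time_s: 5.75
eef_pos: [551.2, -258.2, 108.0]
tool_rot: [3.142, 0.0, -1.775]
contact_force: [0.0, -0.3, 0.1]
grip_width: 0.2
```

```bash
python3 -m jog '[{"xyz":[0,0,-0.4],"roll":0},{"xyz":[0,0,-0.5],"roll":0},{"xyz":[0,0,-0.5],"roll":0},{"xyz":[0,0,0],"roll":0}]'; python3 - <<'E'
from bench import camera,bot
import cv2
a=camera("side")[:,:,::-1];cv2.imwrite('pics/side4.png',cv2.resize(a[140:225,240:320],None,fx=7,fy=7,interpolation=cv2.INTER_CUBIC))
E
```

```text
time_s: 6.15
eef_pos: [550.6, -257.8, 93.3]
tool_rot: [3.14, 0.001, -1.775]
contact_force: [-1.0, -0.3, -0.2]
grip_width: -0.1
```

View pics/side4.png

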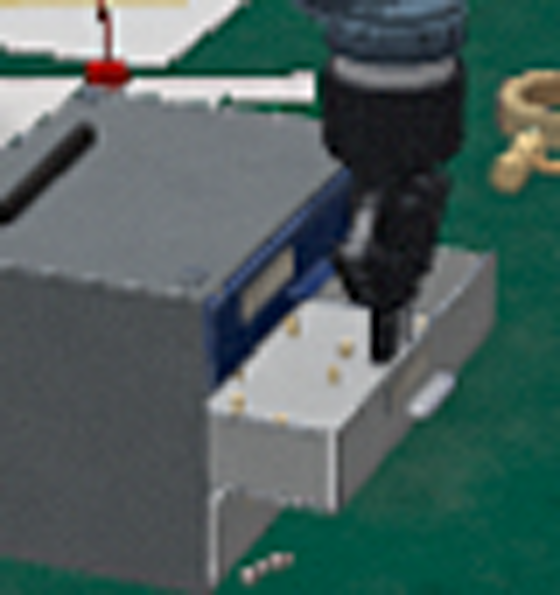

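```bash
python3 -m jog '[{"xyz":[-0.39,0.08,0],"roll":0},{"xyz":[-0.39,0.08,0],"roll":0},{"xyz":[-0.59,0.12,0],"roll":0},{"xyz":[-0.78,0.16,0],"roll":0},{"xyz":[-0.78,0.16,0],"roll":0},{"xyz":[-0.78,0.16,0],"roll":0},{"xyz":[-0.78,0.16,0],"roll":0},{"xyz":[-0.39,0.08,0],"roll":0},{"xyz":[0,0,0],"roll":0}]'
```

```text
time_s: 7.1
eef_pos: [501.4, -248.0, 94.1]
tool_rot: [3.14, -0.0, -1.775]
contact_force: [-0.7, -0.1, 0.3]
grip_width: -0.0
```

```bash
python3 -m jog '[{"xyz":[-0.29,0.06,0],"roll":0},{"xyz":[-0.2,0.04,0],"roll":0},{"xyz":[-0.1,0.02,0],"roll":0},{"xyz":[0,0,0],"roll":0}]';python3 -m jog '[{"xyz":[-0.1,0.02,0],"roll":0},{"xyz":[0,0,0],"roll":0}]'; python3 - <<'E'
from bench import camera,bot
import cv2
a=camera("side")[:,:,::-1];cv2.imwrite('pics/side5.png',cv2.resize(a[140:225,240:340],None,fx=7,fy=7,interpolation=cv2.INTER_CUBIC))
E
```

```text
time_s: 7.5
eef_pos: [497.2, -247.2, 94.3]
tool_rot: [-3.139, -0.0, -1.775]
contact_force: [5.1, -0.4, -2.7]
grip_width: -0.5
time_s: 7.7
eef_pos: [497.2, -247.3, 94.4]
tool_rot: [-3.136, -0.001, -1.776]
contact_force: [10.6, -0.7, -6.6]
grip_width: -0.0
```

View pics/side5.png

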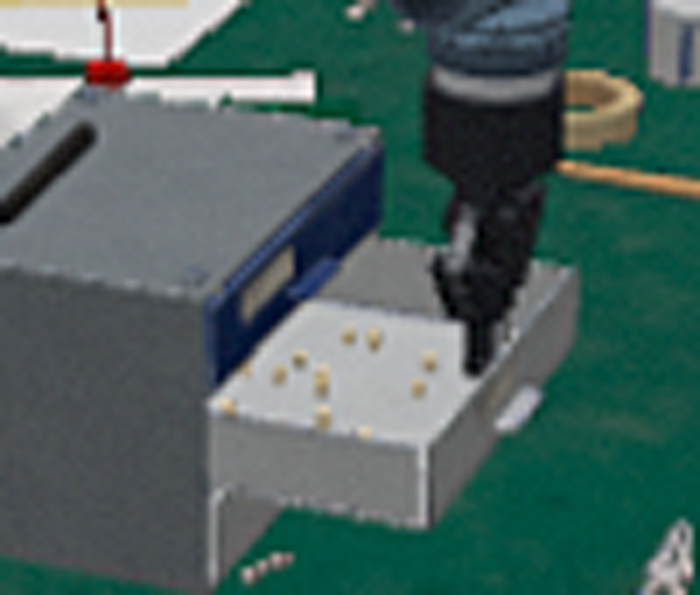

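```bash
python3 -m jog '[{"xyz":[0.59,-0.12,0],"roll":0},{"xyz":[0.98,-0.2,0],"roll":0},{"xyz":[0.59,-0.12,0],"roll":0},{"xyz":[0,0,2],"roll":0},{"xyz":[0,0,3],"roll":0},{"xyz":[0,0,3],"roll":0},{"xyz":[0,0,3],"roll":0},{"xyz":[-3,0,1],"roll":0},{"xyz":[-3,3,0],"roll":0},{"xyz":[-3,3,0],"roll":0},{"xyz":[0,0,0],"roll":0},{"xyz":[0,0,0],"roll":0}]'; python3 - <<'E'
from bench import camera,bot
import cv2
from h import *
a=camera("side")[:,:,::-1];cv2.imwrite('pics/side6.png',cv2.resize(a[140:250,210:350],None,fx=5,fy=5,interpolation=cv2.INTER_CUBIC))
a=camera("top")[:,:,::-1];cv2.imwrite('pics/top6.png',cv2.resize(a[115:315,240:470],None,fx=3,fy=3,interpolation=cv2.INTER_CUBIC))
E
```

```text
time_s: 8.95
eef_pos: [426.9, -190.9, 214.6]
tool_rot: [-3.141, -0.001, -1.775]
contact_force: [1.0, -0.3, 0.4]
grip_width: 0.2
```

View pics/side6.png

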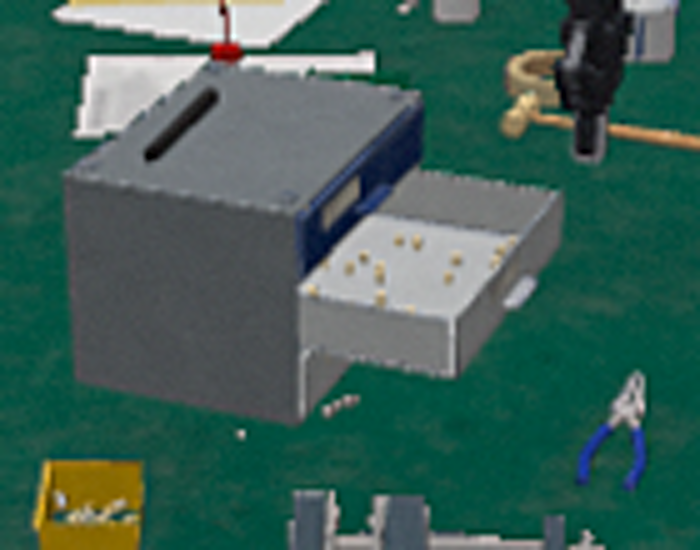

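View pics/top6.png

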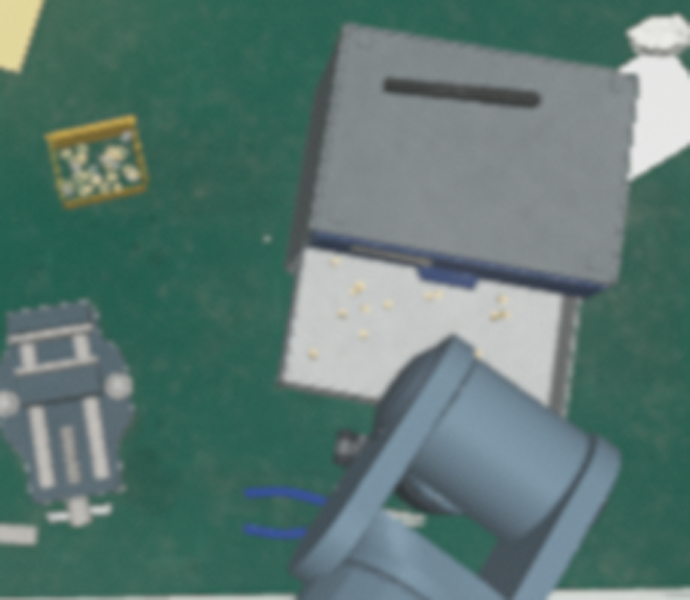

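```bash
python3 - <<'E'
from h import *
p=np.array([692.33,-284.44,-.2036]);c,s=np.cos(p[2]),np.sin(p[2])
def loc(P): d=P[:2]-p[:2];return np.round((c*d[0]+s*d[1],-s*d[0]+c*d[1],P[2]),1)
print(loc(onz('side',210+457/5-.4,140+318/5-.4,113)),loc(onz('side',210+563/5-.4,140+193/5-.4,113)),loc(onz('top',240+282/3-.4,115+382/3-.4,113)))
from bench import bot;print(bot.get_obs()['joint_vel'].round(3));bot.job_done()
E
```

```text
[-210.2  121.   113. ] [-214.9 -120.4  113. ] [-213.2  125.6  113. ]
[-0.004  0.016 -0.012  0.001  0.001  0.   ]
the job is handed in; nothing more can be done
```

I pushed the top drawer shut with the closed fingers, then pushed the middle drawer out to its stop from behind its front panel. I handed the job in about 9 s into the 35 s limit; no verdict is reported.

- **Top drawer:** I pushed on the front above its lip in small steps until it hit the stop, with about 5 N on the tool. The last pictures show its front flush with the cabinet.
- **Middle drawer:** The fingers met the stop at about 11 N and moved no further when I commanded another 1 mm. The tool travelled 94.5 mm between the two stops, which fits full opening (120 mm less the 3.5 mm panel and the 22 mm fingers). From the pictures, its front sits 210 to 215 mm in front of the cabinet's origin, against about 215 expected. One of the three image points reads 5 mm short, which is within the spread of my image measurements.
- **Everything else:** The bottom drawer still looks shut. The marker, the pliers and the yellow bin look unmoved in the last pictures. I did not check the blue bin and screwdriver again at the end; the arm did not work near them.
- **Robot:** It stands clear of everything, with the force reading within about 1 N of zero.

One move was refused whole because I left a field out of its rows; I sent it again corrected, with no effect on the scene.

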